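# Lock the grinding cup into the bench mill

## Robot

A 7-joint arm with a two-finger parallel gripper is mounted at the origin on a cart in front of the work surface, level with it; the furniture and walls round the work are solid. World frame = base frame: x ahead of the robot, y to its left, z up, the work surface at z = 0. Lengths are in m, angles in rad, forces in N, time in s.
With the tool pointing down it reaches from about 0.425 to 0.925 m from the base axis. Payload 6.8 kg.
Tool frame: the origin (TCP) lies midway between the tips of the shut fingers; the grasp point (between the pads) lies 19 mm behind it; z points along the fingers, x is the direction in which the jaws open and shut, and the axes are right-handed (so a half turn about z gives the same grasp; the last joint's range is limited). The gripper opens to 85 mm and grips with 20 to 120 N. Pads are 22 mm wide; open, the fingers measure 114 mm over their backs; the gripper's body (76 mm by 85 mm) begins 54 mm behind the grasp point. The pads swing forward as they close: fully open they stand 13 mm farther back than shut.
Start: joints at [1.146, 0.477, 0.022, 1.555, -0.011, 1.109, -0.083], TCP at [0.21, -0.641, 0.231] pointing down, gripper open.
Joint ranges: [-2.96, 2.96], [-0.34, 2.1], [-1.41, 1.46], [0.24, 2.44], [-1.37, 4.51], [0.17, 1.92], [-2.96, 2.96]. Speed limits (rad/s): [2.39, 2.39, 3.14, 3.14, 3.14, 3.14, 3.14].

## Interface

Orientations are given as a unit quaternion [w, x, y, z].
In Python, from station import * gives the robot as it stands.
- The arm moves only by the shell command python3 -m handwheel 'ROWS' [FORCE]. ROWS is JSON, a list of rows, each an object of numbers: "grip": the finger opening in cm, from 0 to 8.54; "tx", "ty", "tz": the shift along the tool's x, y, z in cm; "yaw": the turn about the tool's z in degrees. In form: [{"grip": .., "tx": .., "ty": .., "tz": .., "yaw": ..}, ...]. A call has 1 to 5 rows; each row shifts and turns the commanded pose from where the row before left it, along the tool's axes as they then stand; what a row does not reach is not made up. A row lasts 1/10 s, in which the tool goes at most 50 mm and 8.59 degrees, less where a joint would pass 70% of its speed; a pose out of reach is approached as far as the arm can. A call is refused whole if a number of a shift passes 5 or a number of a turn 8.59, either way. A call with a gripper value outside its range is refused whole. The fingers move at their own pace and stop on an object; FORCE is the grip in N (left out, the last holds). Time passes only in rows, so rows that do not move let the fingers close. It gives the time, the measured TCP pose, the force and the opening at its end, in the units of the state.
- get_obs(): the state, without advancing time (a new reading comes with each control period).
- read_camera(name): name is "scene" or "top" or "wrist"; returns a dict with "image" (480x640x3 uint8, blue, green, red), "intrinsics" (3x3 intrinsics, pixels), "position" and "attitude" of the camera in the world; the wrist camera has in their place "hand_eye" (4x4, takes a point from camera to tool coordinates, whose origin is the TCP and whose axes are the tool frame's). Camera axes: x right, y down, z forward; pixel columns grow to the right and rows downward; lengths in m; the calibration is good to about 2 mm. A picture is of the moment at which its call begins: read the wrist's pose just before it. There is no depth.
- hand_in(): hands the job in, once; it reports no verdict.
The state is a dict: "t": time; "q": joint angles; "joint_vel": joint speeds; "joint_torque": joint torques, N m; "eef_pos": TCP position; "tool_rot": TCP orientation; "contact_force": force on the tool from outside, world axes, zero at the start; "torque": the same for the moment, N m; "gripper_width": opening from 0.0 (shut) to 1.0 (fully open).
Only numpy, scipy, OpenCV 4.12 (cv2) and the standard library are available. Lean on these libraries where they do the work, as an engineer would, in place of code of your own. Each camera call takes 0.05 s, during which the arm holds its last target. There are 200 camera calls.

## Task

Fit the steel grinding cup to the bench mill: hold it by its handle, bring it up into the mount ring from below with the handle at the short rib until it meets the sprung plate, then turn the handle to the front, to the long rib, until the pins have dropped into their pockets, and let go. The ring's height setting differs each time, so go by feel and gently, never forcing the cup against the mill; leave the vials, the dropper bottle and the weighing boat where they stand.

Things in the scene. Friction and masses are not known exactly. Their poses are not given: they have to be found in the camera images.
- mill_mount (a point): middle setting of the mount: centre of the underside of the steel mount ring (92 mm across) under the mill's head, 180 mm above the bench; z up, -x the mill's front. The ring is screwed up or down to set the grinding gap and fitted loosely: each time it is held firm up to 10 mm higher or lower than this point and up to 1.5 mm off to the front, back or side; find it by touch
- lock_mark (a point): long raised rib at the front of the ring, 46 mm from the axis (middle setting). From the short rib the handle turns 50 degrees counter-clockwise (seen from above) to here: pins climb ramps from 5.5 to 9 mm above the ring's underside, pass a crest at 43 degrees and drop 1.5 mm into pockets at 50 degrees (cup yaw = mill yaw); 2 to 3 degrees on is a solid stop: over about 6 N at the handle forces it
- entry_mark (a point): short raised rib on the ring, 46 mm from the axis, 50 degrees to the robot's left of the front (middle setting). The ring's bore is 58.4 mm across, open below, with three slots 13 mm wide and 77 mm across; the pins go up through them only with the handle pointing this way (cup yaw = mill yaw - 50 degrees, within about 4 degrees)
- mill: the white bench mill, fixed; origin on the bench under the head's axis. Base plate 182 x 110 mm, 22 mm high, from 50 mm in front of the axis to 132 mm behind; head 101 mm across up to 301 mm; column 84 to 126 mm behind. Inside the ring, 17 mm above its underside, a sprung plate meets the cup's rim as the pins reach the ramps: 2 N at first, 2.5 N more per mm, 4.5 mm to a hard stop
- cup_handle (a point): centre of the black handle grip of the steel grinding cup; the grip is 90 mm long, 18 mm wide and 22 mm high, its centre 118 mm from the cup's axis and 38 mm above its base; cup axes: z up, -x from the cup's axis out along the handle
- cup_rim (a point): centre of the cup's top rim, on its axis 74 mm above its base (same axes); cup 56 mm across, rim chamfered 2.5 mm, about 0.2 kg, upright on the bench. Three radial pins 7 mm thick reach 36 mm from the axis, centres 8 mm below the rim: one above the handle, the others 120 degrees to each side
- grind_cup: the cup as a whole; origin at the centre of its base, 74 mm below the rim
- vial_a: small capped vial, bystander, 25 mm across and 54 mm high, origin at its base
- vial_b: small capped vial, bystander, 25 mm across and 54 mm high, origin at its base
- dropper_bottle: brown dropper bottle, bystander, 35 mm across and 103 mm high, origin at its base
- weigh_boat: white weighing boat, bystander, 55 x 55 x 16 mm, origin at its base

How it is judged:
At the end, for the whole second after the job is handed in: The cup hangs at rest in the mount ring, released: handle within 0.07 rad of the mill's front, rim 7.5 to 30.5 mm above the ring's middle setting and within 5 mm of its axis, cup level within 0.05 rad (z of cup_rim in the frame of mill_mount between 0.0075 and 0.0305 m and horizontal distance between cup_rim and mill_mount below 0.005 m and angle between the x axis of grind_cup and the x axis of mill, either way round below 0.07 rad and angle between grind_cup's own z axis and vertical below 0.05 rad and linear speed of grind_cup below 0.02 m/s); the robot touches nothing.
It fails at once if the cup pressed against the mill with more than 45 N (contact force between grind_cup and mill above 45 N).
It fails at once if a bystander moved by more than 40 mm or knocked over (distance of any of vial_a, vial_b, dropper_bottle, weigh_boat from where it was at the start of the episode above 0.04 m or angle between any of vial_a, vial_b, dropper_bottle's own z axis and vertical above 0.6 rad).
It also fails if it takes over 72 s, if anything falls off the work surface, if the arm or the gripper's body presses on something with over 40 N, if the wrist force passes 120 N, or if a joint passes its speed limit or range.

## Working session

There is one attempt and no reset: what is moved stays moved. The work goes in short steps, Python scripts to look and compute and a shell command to move; the robot and the scene stay as the last step left them, time stands still between calls to the robot, and variables do not carry over. Pictures are saved under pics/ and viewed, about 8 in all and at most 12, crops included, and the job is handed in when it is done.

```bash
mkdir -p pics; ls; python3 - <<'E'
from station import *
import cv2,json
o=get_obs(); print({k:o[k] for k in('t','eef_pos','tool_rot','contact_force','gripper_width')})
for n in("scene","top"):
    c=read_camera(n); cv2.imwrite(f"pics/{n}0.png",c["image"]); print(n,c["intrinsics"],c["position"],c["attitude"])
c=read_camera("wrist");cv2.imwrite("pics/w0.png",c["image"]);print(c["intrinsics"],c["hand_eye"])
E
```

```text
pics
{'t': 0.0, 'eef_pos': array([ 0.21010454, -0.64083633,  0.23033703]), 'tool_rot': array([-4.91204653e-04,  8.09800049e-01, -5.86705251e-01, -7.66163485e-04]), 'contact_force': array([-0.38840578, -0.38076191,  0.17003468]), 'gripper_width': 0.9980172101297432}
scene [[460.75146364   0.         321.35503473]
 [  0.         460.75146364 240.83057791]
 [  0.           0.           1.        ]] [-0.01305731  0.59552866  0.57340074] [ 0.20514921 -0.35422266  0.79923451 -0.44007306]
top [[576.22515775   0.         322.46288974]
 [  0.         576.22515775 237.4668916 ]
 [  0.           0.           1.        ]] [0.41049453 0.10044716 1.22808226] [-0.03899671  0.7111474  -0.70061318  0.04347177]
[[431.29040406   0.         314.5794873 ]
 [  0.         431.29040406 241.30520359]
 [  0.           0.           1.        ]] [[ 9.99999122e-01 -5.92893711e-04  1.18501330e-03 -1.53997317e-06]
 [ 2.29538214e-04  9.58300459e-01  2.85762449e-01 -7.30963784e-02]
 [-1.30502555e-03 -2.85761926e-01  9.58299754e-01 -1.44690709e-01]
 [ 0.00000000e+00  0.00000000e+00  0.00000000e+00  1.00000000e+00]]
```

View pics/top0.png

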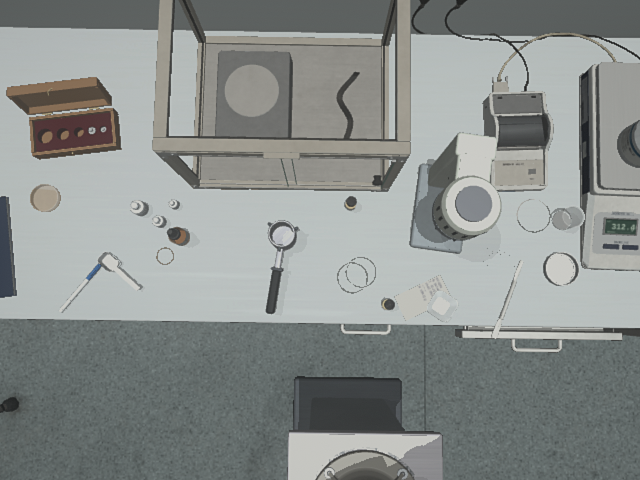

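View pics/scene0.png

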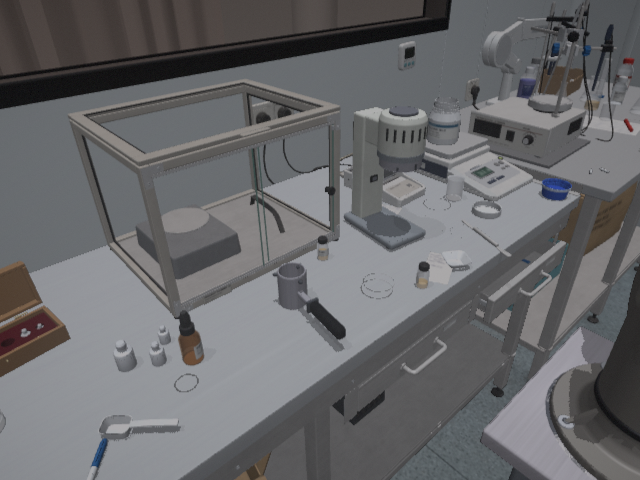

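```bash
cat > h.py <<'E'
from station import *
import cv2, numpy as np
from scipy.spatial.transform import Rotation as R
def rot(q): return R.from_quat(np.r_[q[1:],q[0]]).as_matrix()
def cam(name):
    o=get_obs(); c=read_camera(name); K=c["intrinsics"]
    if name=="wrist":
        T=np.eye(4);T[:3,:3]=rot(o["tool_rot"]);T[:3,3]=o["eef_pos"];T=T@np.array(c["hand_eye"]);return c["image"],K,T[:3,3],T[:3,:3]
    return c["image"],K,np.array(c["position"]),rot(c["attitude"])
def ray(C,uv,z):
    _,K,p,M=C; d=M@np.linalg.inv(K)@np.r_[uv,1]; return p+d*(z-p[2])/d[2]
def proj(C,X):
    _,K,p,M=C; v=K@M.T@(np.array(X)-p); return v[:2]/v[2]
E
python3 - <<'E'
from h import *
np.set_printoptions(precision=4,suppress=True)
C=cam("top");im=C[0]
for n,uv,z in[("rim",(283,235),.074),("grip end",(271,310),.045),("grip start",(276,268),.045),("head",(471,205),.301),
 ("plate TL",(419,164),.022),("plate BL",(412,246),.022),("plate BR",(461,252),.022),("vial",(351,201),.054),("vialb",(388,302),.054),("boat",(442,303),.01),("drop",(177,233),.1)]:
    print(n,ray(C,uv,z))
o=get_obs();print(rot(o["tool_rot"]))
cv2.imwrite("pics/t1.png",np.hstack([cv2.resize(im[200:330,230:330],(400,520),interpolation=cv2.INTER_CUBIC),cv2.resize(im[125:255,405:505],(400,520),interpolation=cv2.INTER_CUBIC)]))
E
```

```text
rim [0.5496 0.1738 0.074 ]
grip end [0.399  0.1966 0.045 ]
grip start [0.4847 0.1884 0.045 ]
head [ 0.5763 -0.1465  0.301 ]
plate TL [ 0.7135 -0.1106  0.022 ]
plate BL [ 0.5367 -0.095   0.022 ]
plate BR [ 0.5256 -0.1982  0.022 ]
vial [0.625  0.0361 0.054 ]
vialb [ 0.4186 -0.0407  0.054 ]
boat [ 0.4184 -0.1597  0.01  ]
drop [0.5472 0.3808 0.1   ]
[[ 0.3115 -0.9503 -0.0004]
 [-0.9502 -0.3115  0.0011]
 [-0.0011  0.     -1.    ]]
```

View pics/t1.png

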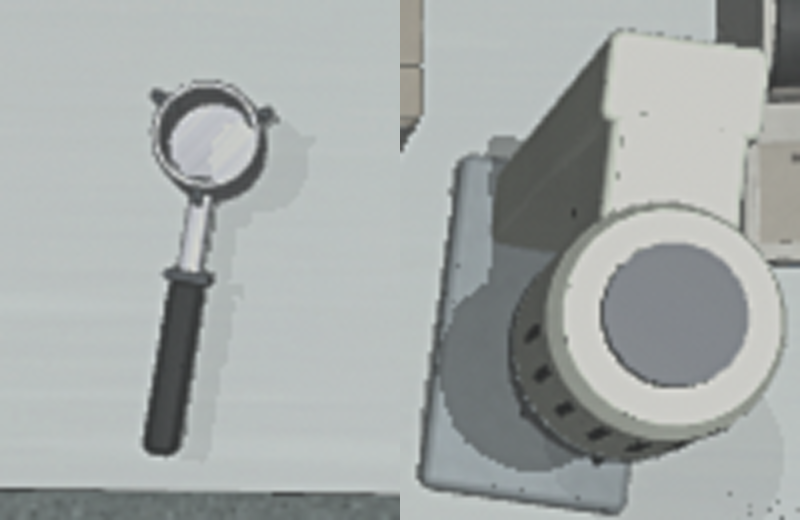

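```bash
cat >> h.py <<'E'
def yawy(M): return np.degrees(np.arctan2(M[1,1],M[0,1]))   # heading of tool y
def plan(xyz,head,n,polar=False,nd=2):
    o=get_obs(); p=o["eef_pos"]; a=yawy(rot(o["tool_rot"])); dh=(head-a+180)%360-180
    P=p.copy(); A=a; out=[]
    pol=lambda v: np.array([np.hypot(v[0],v[1]),np.arctan2(v[1],v[0]),v[2]])
    for i in range(1,n+1):
        s=i/n
        if polar:
            q=pol(p)+(pol(xyz)-pol(p))*s; W=np.array([q[0]*np.cos(q[1]),q[0]*np.sin(q[1]),q[2]])
        else: W=p+(np.array(xyz)-p)*s
        c,d=np.cos(np.radians(A)),np.sin(np.radians(A)); X=np.array([-d,c,0]);Y=np.array([c,d,0])
        t=W-P; tx,ty,tz=np.round([t@X*100,t@Y*100,-t[2]*100],nd); yw=round(-dh/n,1)
        out.append((tx,ty,tz,yw)); P=P+(tx*X+ty*Y)/100-np.array([0,0,tz/100]); A-=yw
    for r in out: print('{"tx":%g,"ty":%g,"tz":%g,"yaw":%g},'%r)
    print("end",P,A)
E
python3 - <<'E'
from h import *
np.set_printoptions(precision=4,suppress=True)
C=cam("top")
r=ray(C,(282.2,234),.074); e=ray(C,(270,313),.045); s=ray(C,(277.5,270),.045)
d=r[:2]-e[:2]; print("cup",r,np.degrees(np.arctan2(d[1],d[0])), np.degrees(np.arctan2(*(s-e)[1::-1])),(s+e)/2)
print([ray(C,u,z) for u,z in(((473,203.75),.301),((420.5,165),.022),((410.5,246),.022),((461,252.5),.022))])
# plan from raised pose
import station
o=get_obs(); o["eef_pos"]=o["eef_pos"]+[0,0,.15]
get_obs=lambda:o
import h; h.get_obs=get_obs
plan(np.array([.45,.188,.25]),-8.5,24,True,1)
E
```

```text
cup [0.5516 0.1754 0.074 ] -8.253268086810285 -8.549427745876251 [0.4367 0.1919 0.045 ]
[array([ 0.5785, -0.1498,  0.301 ]), array([ 0.7114, -0.1138,  0.022 ]), array([ 0.5367, -0.0918,  0.022 ]), array([ 0.5246, -0.1982,  0.022 ])]
{"tx":-0.9,"ty":-4.6,"tz":0.5,"yaw":-6.4},
{"tx":-0.8,"ty":-4.5,"tz":0.6,"yaw":-6.4},
{"tx":-0.5,"ty":-4.6,"tz":0.5,"yaw":-6.4},
{"tx":-0.4,"ty":-4.5,"tz":0.6,"yaw":-6.4},
{"tx":-0.1,"ty":-4.4,"tz":0.5,"yaw":-6.4},
{"tx":-0,"ty":-4.5,"tz":0.6,"yaw":-6.4},
{"tx":0.2,"ty":-4.3,"tz":0.5,"yaw":-6.4},
{"tx":0.3,"ty":-4.3,"tz":0.6,"yaw":-6.4},
{"tx":0.6,"ty":-4.2,"tz":0.5,"yaw":-6.4},
{"tx":0.7,"ty":-4.2,"tz":0.6,"yaw":-6.4},
{"tx":0.8,"ty":-4,"tz":0.5,"yaw":-6.4},
{"tx":1,"ty":-4,"tz":0.5,"yaw":-6.4},
{"tx":1.2,"ty":-3.9,"tz":0.6,"yaw":-6.4},
{"tx":1.2,"ty":-3.8,"tz":0.5,"yaw":-6.4},
{"tx":1.5,"ty":-3.6,"tz":0.6,"yaw":-6.4},
{"tx":1.5,"ty":-3.6,"tz":0.5,"yaw":-6.4},
{"tx":1.7,"ty":-3.5,"tz":0.6,"yaw":-6.4},
{"tx":1.7,"ty":-3.3,"tz":0.5,"yaw":-6.4},
{"tx":1.9,"ty":-3.2,"tz":0.6,"yaw":-6.4},
{"tx":2,"ty":-3.1,"tz":0.5,"yaw":-6.4},
{"tx":2.1,"ty":-3,"tz":0.5,"yaw":-6.4},
{"tx":2.1,"ty":-2.8,"tz":0.6,"yaw":-6.4},
{"tx":2.3,"ty":-2.8,"tz":0.5,"yaw":-6.4},
{"tx":2.3,"ty":-2.6,"tz":0.6,"yaw":-6.4},
end [0.4497 0.1884 0.2498] -8.24909595378259
```

```bash
H="python3 -m handwheel"
$H '[{"tz":-3},{"tz":-3},{"tz":-3},{"tz":-3},{"tz":-3}]'
$H '[{"tx":-0.9,"ty":-4.6,"yaw":-6.4},{"tx":-0.8,"ty":-4.5,"yaw":-6.4},{"tx":-0.5,"ty":-4.6,"yaw":-6.4},{"tx":-0.4,"ty":-4.5,"yaw":-6.4},{"tx":-0.1,"ty":-4.4,"yaw":-6.4}]'
$H '[{"tx":0,"ty":-4.5,"yaw":-6.4},{"tx":0.2,"ty":-4.3,"yaw":-6.4},{"tx":0.3,"ty":-4.3,"yaw":-6.4},{"tx":0.6,"ty":-4.2,"yaw":-6.4},{"tx":0.7,"ty":-4.2,"yaw":-6.4}]'
```

```text
invalid input
invalid input
invalid input
```

```bash
H="python3 -m handwheel"
$H '[{"grip":8.5,"tx":0,"ty":0,"tz":-3,"yaw":0},{"grip":8.5,"tx":0,"ty":0,"tz":-3,"yaw":0},{"grip":8.5,"tx":0,"ty":0,"tz":-3,"yaw":0},{"grip":8.5,"tx":0,"ty":0,"tz":-3,"yaw":0},{"grip":8.5,"tx":0,"ty":0,"tz":-3,"yaw":0}]'
$H '[{"grip":8.5,"tx":-0.9,"ty":-4.6,"tz":0,"yaw":-6.4},{"grip":8.5,"tx":-0.8,"ty":-4.5,"tz":0,"yaw":-6.4},{"grip":8.5,"tx":-0.5,"ty":-4.6,"tz":0,"yaw":-6.4},{"grip":8.5,"tx":-0.4,"ty":-4.5,"tz":0,"yaw":-6.4},{"grip":8.5,"tx":-0.1,"ty":-4.4,"tz":0,"yaw":-6.4}]'
```

```text
t: 0.75
eef_pos: [0.2102, -0.6412, 0.3824]
tool_rot: [-0.0, 0.81, -0.587, -0.0]
contact_force: [0.0, -0.7, 0.2]
gripper_width: 0.993
t: 1.25
eef_pos: [0.3915, -0.5014, 0.3811]
tool_rot: [-0.0, 0.941, -0.338, -0.0]
contact_force: [0.5, -0.8, -0.2]
gripper_width: 0.997
```

```bash
H="python3 -m handwheel"
$H '[{"grip":8.5,"tx":0,"ty":-4.5,"tz":0,"yaw":-6.4},{"grip":8.5,"tx":0.2,"ty":-4.3,"tz":0,"yaw":-6.4},{"grip":8.5,"tx":0.3,"ty":-4.3,"tz":0,"yaw":-6.4},{"grip":8.5,"tx":0.6,"ty":-4.2,"tz":0,"yaw":-6.4},{"grip":8.5,"tx":0.7,"ty":-4.2,"tz":0,"yaw":-6.4}]'
$H '[{"grip":8.5,"tx":0.8,"ty":-4,"tz":0,"yaw":-6.4},{"grip":8.5,"tx":1,"ty":-4,"tz":0,"yaw":-6.4},{"grip":8.5,"tx":1.2,"ty":-3.9,"tz":0,"yaw":-6.4},{"grip":8.5,"tx":1.2,"ty":-3.8,"tz":0,"yaw":-6.4},{"grip":8.5,"tx":1.5,"ty":-3.6,"tz":0,"yaw":-6.4}]'
$H '[{"grip":8.5,"tx":1.5,"ty":-3.6,"tz":0,"yaw":-6.4},{"grip":8.5,"tx":1.7,"ty":-3.5,"tz":0,"yaw":-6.4},{"grip":8.5,"tx":1.7,"ty":-3.3,"tz":0,"yaw":-6.4},{"grip":8.5,"tx":1.9,"ty":-3.2,"tz":2,"yaw":-6.4},{"grip":8.5,"tx":2,"ty":-3.1,"tz":3,"yaw":-6.4}]'
$H '[{"grip":8.5,"tx":2.1,"ty":-3,"tz":3,"yaw":-6.4},{"grip":8.5,"tx":2.1,"ty":-2.8,"tz":3,"yaw":-6.4},{"grip":8.5,"tx":2.3,"ty":-2.8,"tz":3,"yaw":-6.4},{"grip":8.5,"tx":2.3,"ty":-2.6,"tz":3,"yaw":-6.4},{"grip":8.5,"tx":0,"ty":0,"tz":0,"yaw":0}]'
python3 - <<'E'
from h import *
np.set_printoptions(precision=4,suppress=True)
C=cam("wrist"); cv2.imwrite("pics/w1.png",C[0]); o=get_obs(); print(o["q"],o["eef_pos"],yawy(rot(o["tool_rot"])))
hsv=C[0].max(2); m=((hsv<75)*255).astype(np.uint8)
for c in cv2.findContours(m,0,1)[0]:
    if cv2.contourArea(c)>800: print(cv2.contourArea(c),cv2.boundingRect(c),cv2.minAreaRect(c))
E
```

```text
t: 1.75
eef_pos: [0.5049, -0.3189, 0.3812]
tool_rot: [-0.0, 0.998, -0.066, 0.0]
contact_force: [1.0, 0.2, -0.2]
gripper_width: 0.997
t: 2.25
eef_pos: [0.5447, -0.1221, 0.3813]
tool_rot: [0.0, 0.977, 0.212, -0.0]
contact_force: [0.3, -0.1, -0.4]
gripper_width: 0.998
t: 2.75
eef_pos: [0.5161, 0.0639, 0.3324]
tool_rot: [0.001, 0.881, 0.473, 0.002]
contact_force: [0.4, 0.0, -1.2]
gripper_width: 0.991
t: 3.25
eef_pos: [0.4447, 0.191, 0.2082]
tool_rot: [-0.002, 0.753, 0.658, -0.003]
contact_force: [0.2, -0.0, 0.9]
gripper_width: 0.996
[ 0.1928  0.2951 -0.84    1.9741  0.2609  0.9867  0.6595] [0.4473 0.1893 0.2098] -7.9758591203884945
2485.0 (285, 350, 65, 51) ((317.0, 375.0), (50.0, 64.0), 90.0)
54468.5 (0, 315, 640, 165) ((319.5, 397.0), (164.0, 639.0), 90.0)
2111.0 (281, 300, 71, 66) ((313.21783447265625, 330.67822265625), (61.891319274902344, 70.94615173339844), 84.2894058227539)
2913.0 (549, 284, 91, 75) ((599.2000122070312, 318.6000061035156), (106.43682861328125, 40.24921798706055), 26.56505012512207)
3133.0 (302, 144, 32, 132) ((317.5, 209.5), (131.0, 31.0), 90.0)
6119.0 (130, 0, 165, 50) ((212.0, 24.5), (49.0, 164.0), 90.0)
```

View pics/w1.png

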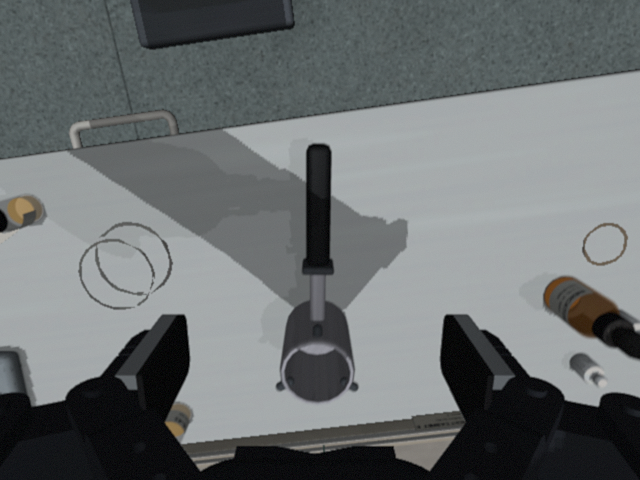

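```bash
python3 - <<'E'
from h import *
np.set_printoptions(precision=4,suppress=True)
C=cam("wrist"); o=get_obs()
e=ray(C,(318,145),.043); s=ray(C,(318.3,262),.049); r=ray(C,(317.5,371),.074)
g=(e+s)/2; d=(r-e)[:2]; a=np.degrees(np.arctan2(d[1],d[0])); print(e,s,r,np.linalg.norm((e-s)[:2]),"grip",g,a)
u=d/np.linalg.norm(d); print("rim-.118",r[:2]-.118*u, np.linalg.norm((r-e)[:2]))
T=np.r_[r[:2]-.118*u,.10]; plan(T,a,4,False,1)
E
```

```text
[0.3972 0.1983 0.043 ] [0.4818 0.1869 0.049 ] [0.5581 0.1756 0.074 ] 0.08540880790059885 grip [0.4395 0.1926 0.046 ] -8.047712340472504
rim-.118 [0.4413 0.1921] 0.1625732992800203
{"tx":0.1,"ty":-0.2,"tz":2.8,"yaw":-0},
{"tx":0,"ty":-0.2,"tz":2.7,"yaw":-0},
{"tx":0.1,"ty":-0.2,"tz":2.8,"yaw":-0},
{"tx":0.1,"ty":-0.2,"tz":2.8,"yaw":-0},
end [0.4418 0.1924 0.0999] -8.196257924223652
```

```bash
H="python3 -m handwheel"
$H '[{"grip":6,"tx":0.1,"ty":-0.2,"tz":2.8,"yaw":0},{"grip":6,"tx":0,"ty":-0.2,"tz":2.8,"yaw":0},{"grip":6,"tx":0.1,"ty":-0.2,"tz":2.8,"yaw":0},{"grip":6,"tx":0.1,"ty":-0.1,"tz":2.8,"yaw":0},{"grip":6,"tx":0,"ty":0,"tz":2.6,"yaw":0}]' 40
$H '[{"grip":5,"tx":0,"ty":0,"tz":2.6,"yaw":0},{"grip":4,"tx":0,"ty":0,"tz":2.6,"yaw":0},{"grip":4,"tx":0,"ty":0,"tz":0,"yaw":0},{"grip":4,"tx":0,"ty":0,"tz":0,"yaw":0},{"grip":4,"tx":0,"ty":0,"tz":0,"yaw":0}]'
python3 - <<'E'
from h import *
C=cam("wrist"); cv2.imwrite("pics/w2.png",C[0]); o=get_obs(); print(o["eef_pos"],yawy(rot(o["tool_rot"])),o["contact_force"],o["gripper_width"])
E
```

```text
t: 3.85
eef_pos: [0.4453, 0.1909, 0.073]
tool_rot: [0.001, 0.757, 0.653, 0.001]
contact_force: [-0.0, 0.0, -0.3]
gripper_width: 0.706
t: 4.35
eef_pos: [0.4449, 0.1922, 0.0228]
tool_rot: [0.001, 0.757, 0.654, 0.001]
contact_force: [-0.4, -0.1, 0.6]
gripper_width: 0.466
[0.44476435 0.19224297 0.02284298] -8.318901499836537 [ 0.28507794  0.88744438 -0.45224748] 0.468145254332032
```

View pics/w2.png

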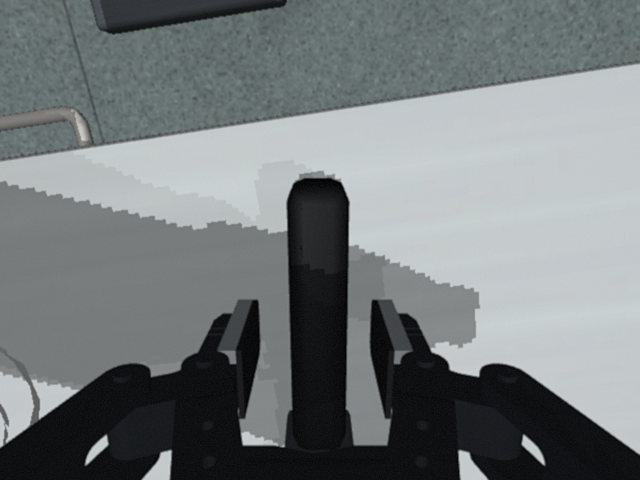

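```bash
H="python3 -m handwheel"
python3 - <<'E'
from h import *
C=cam("wrist"); o=get_obs();M=rot(o["tool_rot"])
for uv,z in(((318,182),.045),((318,182),.049),((318,190),.049),((319,411),.049)): print((M.T@(ray(C,uv,z)-o["eef_pos"])).round(4))
E
$H '[{"grip":1,"tx":0,"ty":0,"tz":0,"yaw":0},{"grip":1,"tx":0,"ty":0,"tz":0,"yaw":0},{"grip":1,"tx":0,"ty":0,"tz":0,"yaw":0},{"grip":1,"tx":0,"ty":0,"tz":0,"yaw":0},{"grip":1,"tx":0,"ty":0,"tz":0,"yaw":0}]' 100
$H '[{"grip":1,"tx":0,"ty":0,"tz":0,"yaw":0},{"grip":1,"tx":0,"ty":0,"tz":-0.5,"yaw":0},{"grip":1,"tx":0,"ty":0,"tz":-1,"yaw":0},{"grip":1,"tx":0,"ty":0,"tz":-1,"yaw":0},{"grip":1,"tx":0,"ty":0,"tz":0,"yaw":0}]' 100
python3 - <<'E'
from h import *
C=cam("wrist"); cv2.imwrite("pics/w3.png",C[0]); o=get_obs(); print(o["eef_pos"],yawy(rot(o["tool_rot"])),o["contact_force"],o["torque"],o["gripper_width"])
T=cam("top"); cv2.imwrite("pics/t3.png",T[0]); S=cam("scene");cv2.imwrite("pics/s3.png",S[0])
cv2.imwrite("pics/s3z.png",cv2.resize(S[0][90:350,230:430],(600,780))[:600*2])
a=cv2.resize(S[0][240:350,250:390],None,fx=4,fy=4); b=cv2.resize(S[0][90:250,330:450],None,fx=4,fy=4)
cv2.imwrite("pics/a3.png",a);cv2.imwrite("pics/b3.png",b[:600])
E
```

```text
[ 0.001  -0.0533 -0.0224]
[ 0.001  -0.0539 -0.0264]
[ 0.001  -0.0517 -0.0264]
[ 0.0015  0.0208 -0.0262]
t: 4.95
eef_pos: [0.4437, 0.1922, 0.0217]
tool_rot: [0.0, 0.756, 0.654, 0.0]
contact_force: [-0.3, -0.2, 5.0]
gripper_width: 0.193
t: 5.45
eef_pos: [0.444, 0.1925, 0.0477]
tool_rot: [0.0, 0.756, 0.654, 0.001]
contact_force: [0.5, -0.2, -1.2]
gripper_width: 0.191
[0.44374295 0.19217166 0.04711613] -8.271052268268507 [-0.21272776  0.44664287 -2.10851808] [ 0.01027734  0.12415793 -0.00544499] 0.1918753194158252
```

View pics/b3.png

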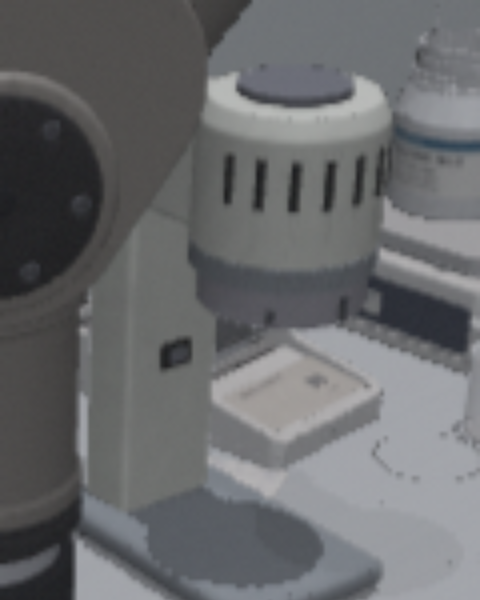

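```bash
python3 - <<'E'
from h import *
import h
np.set_printoptions(precision=4,suppress=True)
# refine: plate edges in the saved first top image (contour corner estimate via line fits)
im=cv2.imread("pics/top0.png"); C=cam("top")
c=(.5785,-.150);
plan([.463,.026,.098],-56.8,10,False,1)
S=cam("scene"); s0=cv2.imread("pics/scene0.png")
def mp(x,y,z,yaw=-6.8): 
    a=np.radians(yaw); return np.r_[c[0]+x*np.cos(a)-y*np.sin(a),c[1]+x*np.sin(a)+y*np.cos(a),z]
v=cv2.resize(s0[90:250,340:440],None,fx=5,fy=5,interpolation=cv2.INTER_CUBIC)
def dot(P,col): 
    u=proj(S,P); cv2.circle(v,tuple(int(t) for t in ((u-[340,90]+.5)*5)),3,col,-1)
for t in range(0,360,10):
    x,y=np.cos(np.radians(t)),np.sin(np.radians(t))
    dot(mp(.0505*x,.0505*y,.301),(0,0,255)); dot(mp(.046*x,.046*y,.18),(0,255,0))
for x,y in((-.05,.055),(-.05,-.055),(.132,.055)): dot(mp(x,y,.022),(255,0,0))
dot(mp(-.046,0,.18),(255,0,255)); dot(mp(-.046*np.cos(np.radians(50)),.046*np.sin(np.radians(50)),.18),(255,0,255))
t=cv2.resize(im[125:255,405:505],None,fx=4,fy=4,interpolation=cv2.INTER_CUBIC); t=cv2.copyMakeBorder(t,0,280,0,0,0)
def dt(P,col):
    u=proj(C,P); cv2.circle(t,tuple(int(k) for k in ((u-[405,125]+.5)*4)),2,col,-1)
for k in range(0,360,10): dt(mp(.0505*np.cos(np.radians(k)),.0505*np.sin(np.radians(k)),.301),(0,0,255))
for x,y in((-.05,.055),(-.05,-.055),(.132,.055),(0,.055)): dt(mp(x,y,.022),(255,0,0))
cv2.imwrite("pics/ov.png",np.hstack([v,t])[:600,:800] if False else cv2.resize(np.hstack([v,t]),(675,600)))
E
```

```text
{"tx":-1.6,"ty":0.4,"tz":-0.5,"yaw":4.9},
{"tx":-1.6,"ty":0.6,"tz":-0.5,"yaw":4.9},
{"tx":-1.5,"ty":0.7,"tz":-0.6,"yaw":4.9},
{"tx":-1.4,"ty":0.8,"tz":-0.5,"yaw":4.9},
{"tx":-1.4,"ty":1,"tz":-0.5,"yaw":4.9},
{"tx":-1.3,"ty":1.1,"tz":-0.5,"yaw":4.9},
{"tx":-1.2,"ty":1.1,"tz":-0.5,"yaw":4.9},
{"tx":-1.1,"ty":1.3,"tz":-0.5,"yaw":4.9},
{"tx":-1,"ty":1.3,"tz":-0.6,"yaw":4.9},
{"tx":-0.8,"ty":1.5,"tz":-0.5,"yaw":4.9},
end [0.4631 0.0258 0.0982] -57.26118244377774
```

View pics/ov.png

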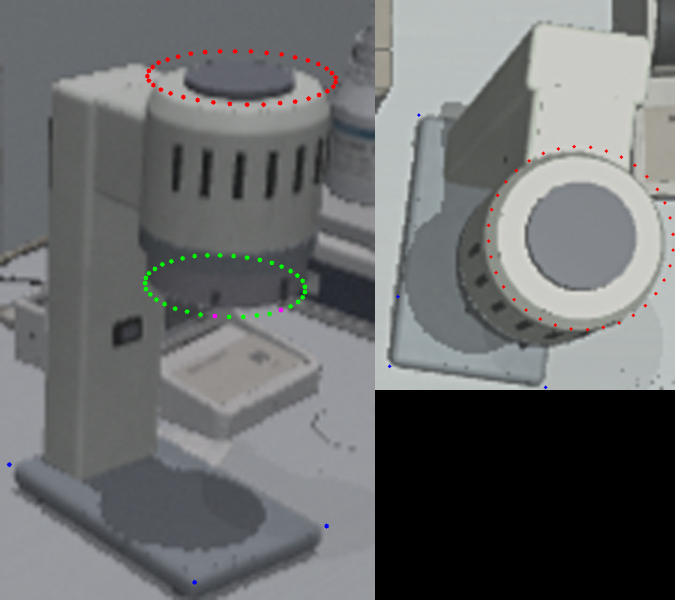

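```bash
H="python3 -m handwheel"
$H '[{"grip":1,"tx":-1.6,"ty":0.4,"tz":-0.5,"yaw":4.9},{"grip":1,"tx":-1.6,"ty":0.6,"tz":-0.5,"yaw":4.9},{"grip":1,"tx":-1.5,"ty":0.7,"tz":-0.6,"yaw":4.9},{"grip":1,"tx":-1.4,"ty":0.8,"tz":-0.5,"yaw":4.9},{"grip":1,"tx":-1.4,"ty":1,"tz":-0.5,"yaw":4.9}]' 100
$H '[{"grip":1,"tx":-1.3,"ty":1.1,"tz":-0.5,"yaw":4.9},{"grip":1,"tx":-1.2,"ty":1.1,"tz":-0.5,"yaw":4.9},{"grip":1,"tx":-1.1,"ty":1.3,"tz":-0.5,"yaw":4.8},{"grip":1,"tx":-1,"ty":1.3,"tz":-0.6,"yaw":4.8},{"grip":1,"tx":-0.8,"ty":1.5,"tz":-0.5,"yaw":4.5}]' 100
$H '[{"grip":1,"tx":0,"ty":0,"tz":0,"yaw":0},{"grip":1,"tx":0,"ty":0,"tz":0,"yaw":0}]'
python3 - <<'E'
from h import *
o=get_obs(); print(o["eef_pos"],yawy(rot(o["tool_rot"])),o["contact_force"],o["torque"],o["gripper_width"])
plan([.518,-.0575,.098],-56.8,5,False,1)
T=cam("top")[0]; S=cam("scene")[0]
cv2.imwrite("pics/m4.png",np.hstack([cv2.resize(T[160:320,300:450],(450,480)),cv2.resize(S[150:310,330:440],(330,480))]))
E
```

```text
t: 6.2
eef_pos: [0.4536, 0.1077, 0.0728]
tool_rot: [0.0, 0.879, 0.476, 0.0]
contact_force: [-0.5, 1.1, -2.0]
gripper_width: 0.193
t: 6.7
eef_pos: [0.4635, 0.0248, 0.0988]
tool_rot: [0.0, 0.959, 0.284, 0.0]
contact_force: [-0.4, 0.5, -2.4]
gripper_width: 0.193
t: 6.9
eef_pos: [0.4636, 0.0259, 0.0985]
tool_rot: [-0.0, 0.958, 0.286, 0.0]
contact_force: [-0.3, -0.2, -2.2]
gripper_width: 0.193
[0.46364169 0.02585069 0.09846339] -56.70825039917033 [-0.32067084 -0.19052413 -2.23985414] [ 0.21953247  0.08235594 -0.00684149] 0.19309437708473448
{"tx":-0,"ty":2,"tz":0,"yaw":0},
{"tx":-0,"ty":2,"tz":0,"yaw":0},
{"tx":-0,"ty":2,"tz":0,"yaw":0},
{"tx":-0,"ty":2,"tz":0,"yaw":0},
{"tx":-0,"ty":2,"tz":0,"yaw":0},
end [ 0.51853194 -0.05773795  0.09846339] -56.70825039917033
```

View pics/m4.png

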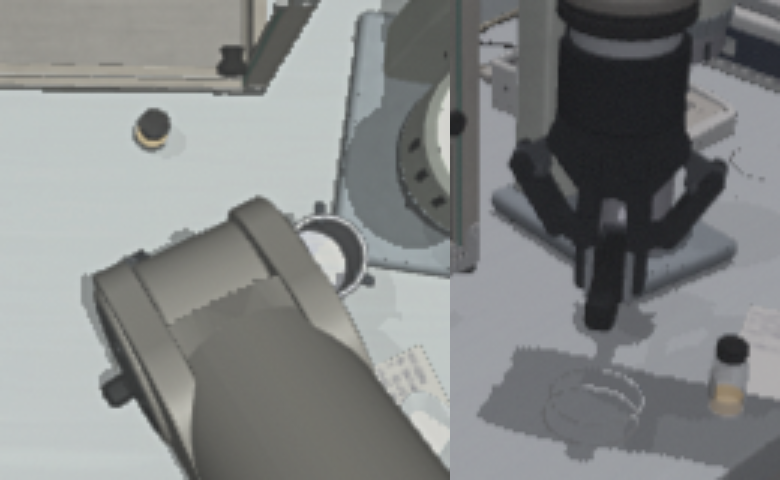

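```bash
python3 - <<'E'
from h import *
np.set_printoptions(precision=4,suppress=True)
T=cam("top"); im=T[0]
g=cv2.cvtColor(im[215:265,395:430],cv2.COLOR_BGR2GRAY)
cv2.imwrite("pics/p5.png",cv2.resize(im[220:264,392:432],(640,704),interpolation=cv2.INTER_NEAREST)[:600])
a=ray(T,(406.5,229.2),.143); b=ray(T,(423.3,254.2),.143); d=(a-b)[:2]; L=np.linalg.norm(d); h=np.degrees(np.arctan2(d[1],d[0]))-90
m=(a+b)[:2]/2; u=np.array([np.cos(np.radians(h)),np.sin(np.radians(h))]); ax=m-.018*u
o=get_obs(); M=rot(o["tool_rot"]); print(a,b,L,h,"axis",ax, "in tool",(M.T@(np.r_[ax,.14]-o["eef_pos"])))
E
```

```text
[ 0.556 -0.065  0.143] [ 0.5088 -0.0967  0.143 ] 0.056871497619554984 -56.12731704834322 axis [ 0.5224 -0.0659] in tool [-0.0019  0.1101 -0.0419]
```

View pics/p5.png

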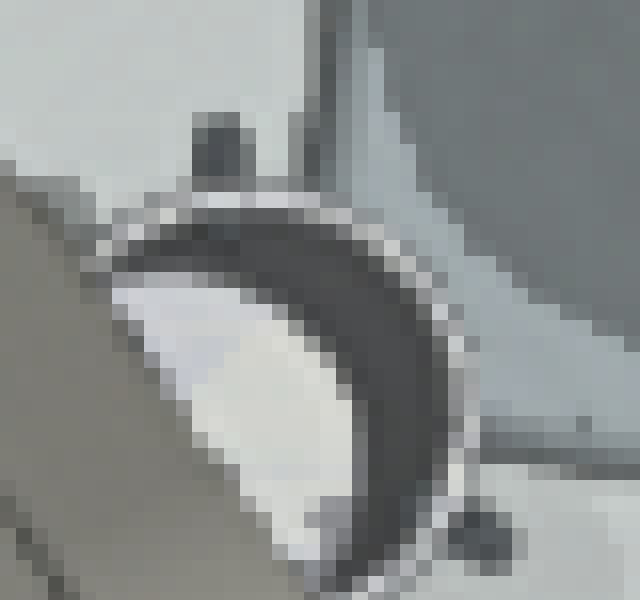

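```bash
python3 - <<'E'
from h import *
np.set_printoptions(precision=4,suppress=True)
T=cam("top"); im=T[0]
o=get_obs(); M=rot(o["tool_rot"]);tl=lambda p:(M.T@(np.r_[p[:2],.1]-o["eef_pos"]))[:2]
a=ray(T,(405.4,226.5),.143); b=ray(T,(423.1,255),.143); d=(a-b)[:2]; L=np.linalg.norm(d); h=np.degrees(np.arctan2(d[1],d[0]))-90
m=(a+b)[:2]/2; u=np.array([np.cos(np.radians(h)),np.sin(np.radians(h))]); ax=m-.018*u
print(L,h,"axis",ax,tl(ax))
r=ray(T,(406.3,246.4),.151);print("rim",r,tl(r))
# rim fit from edge points of outer bright rim
g=cv2.cvtColor(im,cv2.COLOR_BGR2GRAY).astype(int)
print(g[228:258,398:426])
E
```

```text
0.06339816376016143 -58.217915047946484 axis [ 0.5247 -0.0643] [0.001  0.1101]
rim [ 0.5223 -0.0634  0.151 ] [-0.0005  0.1079]
[[196 195 195 196 198 196 106  80  85 138 200 199 138  96  98 134 155 171
  167 124 113 116 117 116 115 116 117 116]
 [194 194 194 195 199 197  86  79  84 116 201 201 140  82 103 136 157 168
  170 164 119 115 116 116 116 115 117 116]
 [196 195 196 196 201 195  83  78  85 114 197 196 136  84 111 140 160 166
  168 166 118 114 117 117 116 116 117 117]
 [201 198 199 193 194 164  94 100 106 120 150 144 124  99 115 141 164 167
  168 164 122 113 116 116 118 117 118 117]
 [200 196 190 144 161 163 185 209 207 179 205 205 187 178 136 135 161 166
  168 169 162 124 113 114 117 117 117 118]
 [189 145 160 167 201 142 102  96 100  88  93 111 114 144 171 183 151 147
  164 171 169 163 123 113 115 116 116 116]
 [122 163 199 140  96  74  61  73  78  72  71  73  74  78  91 149 204 183
  140 161 169 169 162 115 112 114 115 116]
 [183 139  93  73  67  66  70  66  66  75  75  75  76  75  72  78  99 145
  181 139 161 168 165 122 118 113 114 114]
 [138  88  74  81  84  87  82  74  71
[... 1837 characters left out ...]
121 123 123 125 126 127 128 128 127 124 142 212 208 156 138 138  77  68
   59  76 129 182  99  79  88 131 185 187]
 [124 125 125 128 128 130 131 130 131 129 139 206 216 207 146 120  72  67
   65 101 205 136  80  89  87  92 153 185]
 [126 128 128 129 130 131 132 133 133 133 132 158 201 205 142  86  65  67
   92 142 181 107  86  86  76  87 151 185]
 [129 129 130 131 132 133 134 134 136 135 134 127 109 140 114  68  76 107
  165 158 135 182 186 154 111 127 183 187]
 [131 132 133 132 134 135 136 136 137 138 138 139 130 132  93  84 151 197
  160 144 181 189 190 188 186 186 188 185]
 [133 133 134 135 135 136 136 137 138 139 140 141 135 109 135 144 196 154
  139 180 186 185 185 187 188 187 185 186]]
```

```bash
H="python3 -m handwheel"
$H '[{"grip":1,"tx":0,"ty":2,"tz":0,"yaw":0},{"grip":1,"tx":0,"ty":2.5,"tz":0,"yaw":0},{"grip":1,"tx":-0.1,"ty":2.5,"tz":0,"yaw":0},{"grip":1,"tx":0,"ty":2,"tz":0,"yaw":0},{"grip":1,"tx":0,"ty":1.2,"tz":0,"yaw":0}]' 100
$H '[{"grip":1,"tx":0,"ty":0,"tz":-0.3,"yaw":0},{"grip":1,"tx":0,"ty":0,"tz":-0.4,"yaw":0},{"grip":1,"tx":0,"ty":0,"tz":-0.3,"yaw":0},{"grip":1,"tx":0,"ty":0,"tz":0,"yaw":0}]' 100
$H '[{"grip":1,"tx":0,"ty":0,"tz":-0.2,"yaw":0},{"grip":1,"tx":0,"ty":0,"tz":-0.2,"yaw":0},{"grip":1,"tx":0,"ty":0,"tz":0,"yaw":0}]' 100
python3 - <<'E'
from h import *
o=get_obs(); print(o["eef_pos"],yawy(rot(o["tool_rot"])),o["contact_force"],o["torque"],o["gripper_width"])
S=cam("scene")[0];W=cam("wrist")[0]
cv2.imwrite("pics/m6.png",np.hstack([cv2.resize(S[130:230,330:440],(440,400)),cv2.resize(W,(360,400))]))
E
```

```text
t: 7.6
eef_pos: [0.5193, -0.0606, 0.098]
tool_rot: [-0.0, 0.958, 0.287, -0.0]
contact_force: [-0.5, -0.3, -1.9]
gripper_width: 0.19
t: 8.0
eef_pos: [0.5187, -0.0585, 0.109]
tool_rot: [0.0, 0.958, 0.288, 0.0]
contact_force: [0.9, -0.6, -1.9]
gripper_width: 0.191
t: 8.3
eef_pos: [0.5188, -0.0595, 0.1126]
tool_rot: [0.0, 0.958, 0.287, 0.0]
contact_force: [0.8, 0.5, -2.4]
gripper_width: 0.192
[ 0.51879786 -0.05950619  0.11261983] -56.63707244403856 [ 0.81931686  0.52657158 -2.38830526] [0.16098094 0.09582482 0.04766463] 0.19171182519279997
```

View pics/m6.png

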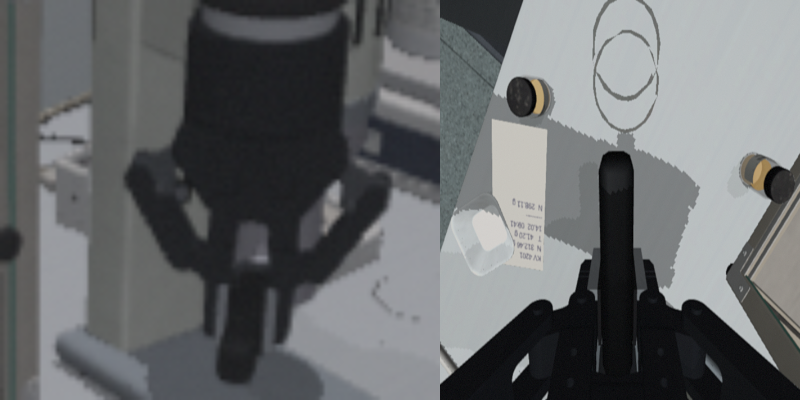

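```bash
H="python3 -m handwheel"
$H '[{"grip":1,"tx":0,"ty":0,"tz":-0.1,"yaw":0},{"grip":1,"tx":0,"ty":0,"tz":-0.1,"yaw":0},{"grip":1,"tx":0,"ty":0,"tz":-0.1,"yaw":0},{"grip":1,"tx":0,"ty":0,"tz":0,"yaw":0}]' 100
$H '[{"grip":1,"tx":0,"ty":0,"tz":-0.1,"yaw":0},{"grip":1,"tx":0,"ty":0,"tz":-0.1,"yaw":0},{"grip":1,"tx":0,"ty":0,"tz":0,"yaw":0}]' 100
```

```text
t: 8.8
eef_pos: [0.5188, -0.0596, 0.1155]
tool_rot: [0.0, 0.958, 0.287, 0.0]
contact_force: [0.9, 0.2, -1.9]
gripper_width: 0.195
t: 9.1
eef_pos: [0.5188, -0.0597, 0.1175]
tool_rot: [0.0, 0.958, 0.287, 0.0]
contact_force: [0.8, 0.2, -2.2]
gripper_width: 0.194
```

```bash
H="python3 -m handwheel"
$H '[{"grip":1,"tx":0,"ty":0,"tz":-0.1,"yaw":0},{"grip":1,"tx":0,"ty":0,"tz":-0.1,"yaw":0},{"grip":1,"tx":0,"ty":0,"tz":0,"yaw":0}]' 100
```

```text
t: 9.4
eef_pos: [0.5188, -0.0596, 0.1195]
tool_rot: [0.0, 0.958, 0.287, 0.0]
contact_force: [-0.6, -0.1, -2.4]
gripper_width: 0.194
```

```bash
H="python3 -m handwheel"
$H '[{"grip":1,"tx":0,"ty":0,"tz":-0.1,"yaw":0},{"grip":1,"tx":0,"ty":0,"tz":-0.1,"yaw":0},{"grip":1,"tx":0,"ty":0,"tz":-0.1,"yaw":0},{"grip":1,"tx":0,"ty":0,"tz":0,"yaw":0}]' 100
```

```text
t: 9.8
eef_pos: [0.5188, -0.0596, 0.1225]
tool_rot: [0.0, 0.958, 0.287, 0.0]
contact_force: [0.1, -0.5, -3.4]
gripper_width: 0.192
```

```bash
H="python3 -m handwheel"
$H '[{"grip":1,"tx":0,"ty":0,"tz":-0.1,"yaw":0},{"grip":1,"tx":0,"ty":0,"tz":-0.1,"yaw":0},{"grip":1,"tx":0,"ty":0,"tz":-0.1,"yaw":0},{"grip":1,"tx":0,"ty":0,"tz":0,"yaw":0}]' 100
```

```text
t: 10.2
eef_pos: [0.5188, -0.0597, 0.1255]
tool_rot: [0.0, 0.958, 0.287, 0.0]
contact_force: [-1.1, -0.3, -2.3]
gripper_width: 0.193
```

```bash
H="python3 -m handwheel"
$H '[{"grip":1,"tx":0,"ty":0,"tz":-0.1,"yaw":0},{"grip":1,"tx":0,"ty":0,"tz":-0.1,"yaw":0},{"grip":1,"tx":0,"ty":0,"tz":-0.1,"yaw":0},{"grip":1,"tx":0,"ty":0,"tz":0,"yaw":0}]' 100; python3 -c "from station import *;print(get_obs()['torque'])"
```

```text
t: 10.6
eef_pos: [0.5188, -0.0596, 0.1285]
tool_rot: [0.0, 0.958, 0.287, 0.0]
contact_force: [0.2, 0.4, -1.1]
gripper_width: 0.193
[0.15422885 0.13417461 0.00332922]
```

```bash
H="python3 -m handwheel"
$H '[{"grip":1,"tx":0,"ty":0,"tz":-0.1,"yaw":0},{"grip":1,"tx":0,"ty":0,"tz":-0.1,"yaw":0},{"grip":1,"tx":0,"ty":0,"tz":0,"yaw":0}]' 100; python3 -c "from station import *;print(get_obs()['torque'])"
```

```text
t: 10.9
eef_pos: [0.5188, -0.0596, 0.1305]
tool_rot: [0.0, 0.958, 0.287, 0.0]
contact_force: [-1.0, -0.1, -1.7]
gripper_width: 0.191
[0.18153728 0.10012857 0.04729862]
```

```bash
H="python3 -m handwheel"
$H '[{"grip":1,"tx":0,"ty":0,"tz":-0.1,"yaw":0},{"grip":1,"tx":0,"ty":0,"tz":-0.1,"yaw":0},{"grip":1,"tx":0,"ty":0,"tz":0,"yaw":0}]' 100; python3 -c "from station import *;print(get_obs()['torque'])"
```

```text
t: 11.2
eef_pos: [0.5188, -0.0597, 0.1325]
tool_rot: [0.0, 0.958, 0.287, 0.0]
contact_force: [0.6, -0.8, -2.3]
gripper_width: 0.187
[0.17350774 0.08814877 0.02312306]
```

```bash
H="python3 -m handwheel"
$H '[{"grip":1,"tx":0,"ty":0,"tz":-0.1,"yaw":0},{"grip":1,"tx":0,"ty":0,"tz":-0.1,"yaw":0},{"grip":1,"tx":0,"ty":0,"tz":0,"yaw":0}]' 100; python3 -c "from station import *;print(get_obs()['torque'])"
```

```text
t: 11.5
eef_pos: [0.5188, -0.0597, 0.1345]
tool_rot: [0.0, 0.958, 0.287, 0.0]
contact_force: [-0.3, 0.6, -2.7]
gripper_width: 0.192
[0.16008632 0.16796021 0.0172374 ]
```

```bash
H="python3 -m handwheel"
$H '[{"grip":1,"tx":0,"ty":0,"tz":-0.1,"yaw":0},{"grip":1,"tx":0,"ty":0,"tz":-0.1,"yaw":0},{"grip":1,"tx":0,"ty":0,"tz":0,"yaw":0}]' 100; python3 -c "from station import *;print(get_obs()['torque'])"
```

```text
t: 11.8
eef_pos: [0.5183, -0.0595, 0.1362]
tool_rot: [-0.0, 0.958, 0.287, -0.0]
contact_force: [-1.0, 1.6, -3.6]
gripper_width: 0.192
[0.39554335 0.27570767 0.00118413]
```

```bash
H="python3 -m handwheel"
$H '[{"grip":1,"tx":0,"ty":0,"tz":-0.1,"yaw":0},{"grip":1,"tx":0,"ty":0,"tz":-0.1,"yaw":0},{"grip":1,"tx":0,"ty":0,"tz":0,"yaw":0}]' 100; python3 -c "from station import *;print(get_obs()['torque'])"
```

```text
t: 12.1
eef_pos: [0.5178, -0.0593, 0.1379]
tool_rot: [-0.0, 0.958, 0.287, -0.001]
contact_force: [-2.0, 2.0, -5.4]
gripper_width: 0.19
[ 0.90507902  0.68663872 -0.07152786]
```

```bash
H="python3 -m handwheel"
$H '[{"grip":1,"tx":0,"ty":-0.15,"tz":0.1,"yaw":0},{"grip":1,"tx":0,"ty":0,"tz":0,"yaw":0},{"grip":1,"tx":0,"ty":0,"tz":0,"yaw":0}]' 100; python3 -c "from station import *;print(get_obs()['torque'])"
$H '[{"grip":1,"tx":0,"ty":0,"tz":-0.1,"yaw":0},{"grip":1,"tx":0,"ty":0,"tz":0,"yaw":0},{"grip":1,"tx":0,"ty":0,"tz":0,"yaw":0}]' 100; python3 -c "from station import *;print(get_obs()['torque'])"
```

```text
t: 12.4
eef_pos: [0.5182, -0.0585, 0.1376]
tool_rot: [0.0, 0.958, 0.287, 0.0]
contact_force: [-2.0, 0.2, -3.7]
gripper_width: 0.189
[0.37177002 0.29447187 0.00095066]
t: 12.7
eef_pos: [0.5181, -0.0585, 0.1385]
tool_rot: [0.0, 0.958, 0.287, 0.0]
contact_force: [-0.1, 0.2, -1.7]
gripper_width: 0.19
[ 0.19475523  0.21897421 -0.06916389]
```

```bash
H="python3 -m handwheel"
$H '[{"grip":1,"tx":0,"ty":0,"tz":-0.1,"yaw":0},{"grip":1,"tx":0,"ty":0,"tz":0,"yaw":0},{"grip":1,"tx":0,"ty":0,"tz":0,"yaw":0}]' 100; python3 -c "from station import *;print(get_obs()['torque'])"
```

```text
t: 13.0
eef_pos: [0.5181, -0.0584, 0.1395]
tool_rot: [0.0, 0.958, 0.287, 0.0]
contact_force: [-0.2, -0.3, -1.4]
gripper_width: 0.192
[0.12138061 0.16227852 0.02608278]
```

```bash
H="python3 -m handwheel"
$H '[{"grip":1,"tx":0,"ty":0,"tz":-0.1,"yaw":0},{"grip":1,"tx":0,"ty":0,"tz":-0.1,"yaw":0},{"grip":1,"tx":0,"ty":0,"tz":0,"yaw":0}]' 100; python3 -c "from station import *;print(get_obs()['torque'])"
```

```text
t: 13.3
eef_pos: [0.5181, -0.0584, 0.1415]
tool_rot: [0.0, 0.958, 0.287, 0.0]
contact_force: [0.9, -0.2, -3.3]
gripper_width: 0.185
[ 0.18448976  0.1265432  -0.01728539]
```

```bash
H="python3 -m handwheel"
$H '[{"grip":1,"tx":0,"ty":0,"tz":-0.1,"yaw":0},{"grip":1,"tx":0,"ty":0,"tz":-0.1,"yaw":0},{"grip":1,"tx":0,"ty":0,"tz":0,"yaw":0}]' 100; python3 -c "from station import *;print(get_obs()['torque'])"
```

```text
t: 13.6
eef_pos: [0.5179, -0.0584, 0.1435]
tool_rot: [0.0, 0.958, 0.287, 0.0]
contact_force: [-0.2, 0.2, -1.6]
gripper_width: 0.184
[ 0.19632741  0.10546183 -0.02347546]
```

```bash
H="python3 -m handwheel"
$H '[{"grip":1,"tx":0,"ty":0,"tz":-0.1,"yaw":0},{"grip":1,"tx":0,"ty":0,"tz":-0.1,"yaw":0},{"grip":1,"tx":0,"ty":0,"tz":0,"yaw":0}]' 100; python3 -c "from station import *;print(get_obs()['torque'])"
```

```text
t: 13.9
eef_pos: [0.5178, -0.0584, 0.1454]
tool_rot: [0.0, 0.958, 0.287, 0.0]
contact_force: [-0.7, -0.5, -2.2]
gripper_width: 0.189
[ 0.16818676  0.16433594 -0.02079096]
```

```bash
H="python3 -m handwheel"
$H '[{"grip":1,"tx":0,"ty":0,"tz":-0.1,"yaw":0},{"grip":1,"tx":0,"ty":0,"tz":-0.1,"yaw":0},{"grip":1,"tx":0,"ty":0,"tz":0,"yaw":0}]' 100; python3 -c "from station import *;print(get_obs()['torque'])"
```

```text
t: 14.2
eef_pos: [0.5181, -0.0584, 0.1475]
tool_rot: [0.0, 0.958, 0.287, 0.0]
contact_force: [0.3, 0.7, -1.9]
gripper_width: 0.191
[ 0.14153964  0.15952942 -0.02484423]
```

```bash
H="python3 -m handwheel"
$H '[{"grip":1,"tx":0,"ty":0,"tz":-0.1,"yaw":0},{"grip":1,"tx":0,"ty":0,"tz":0,"yaw":0},{"grip":1,"tx":0,"ty":0,"tz":0,"yaw":0}]' 100; python3 -c "from station import *;print(get_obs()['torque'])"
```

```text
t: 14.5
eef_pos: [0.5179, -0.0584, 0.1483]
tool_rot: [0.0, 0.958, 0.287, 0.0]
contact_force: [-1.0, 0.3, -3.0]
gripper_width: 0.193
[ 0.20980632  0.1582662  -0.00720131]
```

```bash
H="python3 -m handwheel"
$H '[{"grip":1,"tx":0,"ty":0,"tz":-0.1,"yaw":0},{"grip":1,"tx":0,"ty":0,"tz":0,"yaw":0},{"grip":1,"tx":0,"ty":0,"tz":0,"yaw":0}]' 100; python3 -c "from station import *;print(get_obs()['torque'])"
```

```text
t: 14.8
eef_pos: [0.5178, -0.0584, 0.1493]
tool_rot: [-0.0, 0.958, 0.287, -0.0]
contact_force: [-0.1, 0.1, -2.0]
gripper_width: 0.192
[0.17717391 0.16259952 0.01043583]
```

```bash
H="python3 -m handwheel"
$H '[{"grip":1,"tx":0,"ty":0,"tz":-0.1,"yaw":0},{"grip":1,"tx":0,"ty":0,"tz":0,"yaw":0},{"grip":1,"tx":0,"ty":0,"tz":0,"yaw":0}]' 100; python3 -c "from station import *;print(get_obs()['torque'])"
```

```text
t: 15.1
eef_pos: [0.5176, -0.0583, 0.1501]
tool_rot: [-0.0, 0.958, 0.287, -0.0]
contact_force: [-0.1, -0.7, -4.6]
gripper_width: 0.191
[0.36716587 0.24056513 0.00648557]
```

```bash
H="python3 -m handwheel"
$H '[{"grip":1,"tx":0,"ty":0,"tz":-0.06,"yaw":0},{"grip":1,"tx":0,"ty":0,"tz":0,"yaw":0},{"grip":1,"tx":-0.24,"ty":0,"tz":-0.02,"yaw":-1.25},{"grip":1,"tx":-0.24,"ty":0.01,"tz":-0.02,"yaw":-1.25},{"grip":1,"tx":0,"ty":0,"tz":0,"yaw":0}]' 100; python3 -c "from station import *;print(get_obs()['torque'])"
```

```text
t: 15.6
eef_pos: [0.5136, -0.061, 0.1512]
tool_rot: [-0.0, 0.951, 0.308, 0.0]
contact_force: [1.0, 1.9, -5.9]
gripper_width: 0.191
[0.7194909  0.22817586 0.10616472]
```

```bash
H="python3 -m handwheel"
$H '[{"grip":1,"tx":-0.24,"ty":0,"tz":-0.01,"yaw":-1.25},{"grip":1,"tx":-0.24,"ty":0.01,"tz":-0.01,"yaw":-1.25},{"grip":1,"tx":-0.24,"ty":0,"tz":-0.01,"yaw":-1.25},{"grip":1,"tx":-0.24,"ty":0.01,"tz":-0.01,"yaw":-1.25},{"grip":1,"tx":0,"ty":0,"tz":0,"yaw":0}]' 100; python3 -c "
from h import *;o=get_obs();print(o['torque'],yawy(rot(o['tool_rot'])),o['eef_pos'])"
```

```text
t: 16.1
eef_pos: [0.5061, -0.0673, 0.1516]
tool_rot: [-0.0, 0.937, 0.349, -0.0]
contact_force: [0.8, 2.2, -6.6]
gripper_width: 0.191
[0.82097962 0.28200332 0.21703302] -49.09704817833432 [ 0.50609213 -0.06725758  0.15161591]
```

```bash
H="python3 -m handwheel"
$H '[{"grip":1,"tx":-0.38,"ty":0.01,"tz":-0.015,"yaw":-2},{"grip":1,"tx":-0.38,"ty":0,"tz":-0.015,"yaw":-2},{"grip":1,"tx":-0.38,"ty":0.01,"tz":-0.015,"yaw":-2},{"grip":1,"tx":-0.38,"ty":0.01,"tz":-0.015,"yaw":-2},{"grip":1,"tx":0,"ty":0,"tz":0,"yaw":0}]' 100; python3 -c "
from h import *;o=get_obs();print(o['torque'],yawy(rot(o['tool_rot'])),o['eef_pos'])"
```

```text
t: 16.6
eef_pos: [0.4952, -0.0782, 0.1521]
tool_rot: [-0.0, 0.911, 0.413, -0.0]
contact_force: [1.0, 1.8, -8.3]
gripper_width: 0.194
[0.77259132 0.41230946 0.16163508] -41.15985913905727 [ 0.49520237 -0.07824653  0.15211268]
```

```bash
H="python3 -m handwheel"
$H '[{"grip":1,"tx":-0.38,"ty":0.01,"tz":-0.015,"yaw":-2},{"grip":1,"tx":-0.38,"ty":0,"tz":-0.015,"yaw":-2},{"grip":1,"tx":-0.38,"ty":0.01,"tz":-0.015,"yaw":-2},{"grip":1,"tx":-0.38,"ty":0.01,"tz":-0.015,"yaw":-2},{"grip":1,"tx":0,"ty":0,"tz":0,"yaw":0}]' 100; python3 -c "
from h import *;o=get_obs();print(o['torque'],yawy(rot(o['tool_rot'])),o['eef_pos'])"
```

```text
t: 17.1
eef_pos: [0.4861, -0.0901, 0.1527]
tool_rot: [-0.0, 0.88, 0.476, -0.0]
contact_force: [-0.0, 2.1, -8.6]
gripper_width: 0.189
[0.74532453 0.5428358  0.20705164] -33.19692234735518 [ 0.48606909 -0.09011975  0.15269946]
```

```bash
H="python3 -m handwheel"
$H '[{"grip":1,"tx":-0.38,"ty":0.01,"tz":-0.015,"yaw":-2},{"grip":1,"tx":-0.38,"ty":0,"tz":-0.015,"yaw":-2},{"grip":1,"tx":-0.38,"ty":0.01,"tz":-0.015,"yaw":-2},{"grip":1,"tx":-0.38,"ty":0.01,"tz":-0.015,"yaw":-2},{"grip":1,"tx":0,"ty":0,"tz":0,"yaw":0}]' 100; python3 -c "
from h import *;o=get_obs();print(o['torque'],yawy(rot(o['tool_rot'])),o['eef_pos'])"
```

```text
t: 17.6
eef_pos: [0.4786, -0.1035, 0.1533]
tool_rot: [-0.0, 0.844, 0.536, -0.001]
contact_force: [-1.7, 2.1, -8.7]
gripper_width: 0.196
[0.57665176 0.75991495 0.10925024] -25.23476033352948 [ 0.47861582 -0.10345143  0.15327188]
```

```bash
H="python3 -m handwheel"
$H '[{"grip":1,"tx":-0.38,"ty":0.01,"tz":-0.015,"yaw":-2},{"grip":1,"tx":-0.38,"ty":0,"tz":-0.015,"yaw":-2},{"grip":1,"tx":-0.38,"ty":0.01,"tz":-0.015,"yaw":-2},{"grip":1,"tx":0,"ty":0,"tz":0,"yaw":0},{"grip":1,"tx":0,"ty":0,"tz":0,"yaw":0}]' 100; python3 -c "
from h import *;o=get_obs();print(o['torque'],yawy(rot(o['tool_rot'])),o['eef_pos'])"
```

```text
t: 18.1
eef_pos: [0.4745, -0.114, 0.1537]
tool_rot: [-0.0, 0.816, 0.579, -0.001]
contact_force: [-1.6, -0.3, -9.9]
gripper_width: 0.19
[0.2612771  0.82951633 0.05743401] -19.28047737686201 [ 0.47447758 -0.11401563  0.15374543]
```

```bash
H="python3 -m handwheel"
$H '[{"grip":1,"tx":-0.29,"ty":0.01,"tz":-0.015,"yaw":-1.5},{"grip":1,"tx":-0.29,"ty":0,"tz":-0.015,"yaw":-1.5},{"grip":1,"tx":-0.29,"ty":0.01,"tz":-0.01,"yaw":-1.5},{"grip":1,"tx":0,"ty":0,"tz":0,"yaw":0}]' 100; python3 -c "
from h import *;o=get_obs();print(o['torque'],yawy(rot(o['tool_rot'])),o['eef_pos'])"
```

```text
t: 18.5
eef_pos: [0.4722, -0.1223, 0.1542]
tool_rot: [-0.0, 0.792, 0.611, -0.0]
contact_force: [0.6, 2.3, -10.5]
gripper_width: 0.191
[0.40293079 0.77177091 0.05524867] -14.730097550231394 [ 0.47224487 -0.12227719  0.15416173]
```

```bash
H="python3 -m handwheel"
$H '[{"grip":1,"tx":-0.19,"ty":0,"tz":0,"yaw":-1},{"grip":1,"tx":-0.19,"ty":0,"tz":0,"yaw":-1},{"grip":1,"tx":-0.19,"ty":0,"tz":0,"yaw":-1},{"grip":1,"tx":0,"ty":0,"tz":0,"yaw":0}]' 100; python3 -c "
from h import *;o=get_obs();print(o['torque'],yawy(rot(o['tool_rot'])),o['eef_pos'])"
```

```text
t: 18.9
eef_pos: [0.4709, -0.128, 0.1542]
tool_rot: [-0.0, 0.775, 0.632, -0.0]
contact_force: [0.1, -0.3, -10.7]
gripper_width: 0.191
[ 0.29958548  0.79182037 -0.02400906] -11.634130214345022 [ 0.47085557 -0.12804453  0.15420253]
```

```bash
H="python3 -m handwheel"
$H '[{"grip":1,"tx":-0.19,"ty":0,"tz":0.02,"yaw":-1},{"grip":1,"tx":-0.19,"ty":0,"tz":0.02,"yaw":-1},{"grip":1,"tx":-0.1,"ty":0,"tz":0.02,"yaw":-0.5},{"grip":1,"tx":0,"ty":0,"tz":0,"yaw":0}]' 100; python3 -c "
from h import *;o=get_obs();print(o['torque'],yawy(rot(o['tool_rot'])),o['eef_pos'])"
```

```text
t: 19.3
eef_pos: [0.4699, -0.1326, 0.1537]
tool_rot: [-0.0, 0.761, 0.648, -0.0]
contact_force: [-1.1, -0.2, -9.4]
gripper_width: 0.188
[ 0.2301198   1.04163264 -0.16786463] -9.148652097552114 [ 0.46990972 -0.13258323  0.15365507]
```

```bash
H="python3 -m handwheel"
$H '[{"grip":1,"tx":-0.1,"ty":0,"tz":0.02,"yaw":-0.5},{"grip":1,"tx":-0.1,"ty":0,"tz":0.02,"yaw":-0.5},{"grip":1,"tx":-0.1,"ty":0,"tz":0.02,"yaw":-0.5},{"grip":1,"tx":0,"ty":0,"tz":0,"yaw":0}]' 100; python3 -c "
from h import *;o=get_obs();print(o['torque'],yawy(rot(o['tool_rot'])),o['eef_pos'])"
```

```text
t: 19.7
eef_pos: [0.4692, -0.1357, 0.153]
tool_rot: [-0.0, 0.753, 0.658, -0.0]
contact_force: [-3.5, 0.3, -8.4]
gripper_width: 0.186
[ 0.14360199  1.4378626  -0.33492185] -7.651954152399824 [ 0.46921809 -0.13565142  0.15301407]
```

```bash
H="python3 -m handwheel"
$H '[{"grip":1,"tx":0,"ty":-0.03,"tz":0.05,"yaw":0},{"grip":1,"tx":0,"ty":-0.03,"tz":0.05,"yaw":0},{"grip":1,"tx":0,"ty":0,"tz":0,"yaw":0}]' 100; python3 -c "
from h import *;o=get_obs();print(o['torque'],yawy(rot(o['tool_rot'])),o['eef_pos'])"
```

```text
t: 20.0
eef_pos: [0.4694, -0.1356, 0.1524]
tool_rot: [0.0, 0.753, 0.658, 0.0]
contact_force: [-3.3, -0.3, -6.2]
gripper_width: 0.191
[-0.00494465  1.14485453 -0.32972714] -7.667779970194326 [ 0.46940305 -0.13557555  0.15235168]
```

```bash
H="python3 -m handwheel"
$H '[{"grip":1,"tx":0,"ty":-0.04,"tz":0.05,"yaw":0},{"grip":1,"tx":0,"ty":-0.04,"tz":0.03,"yaw":0},{"grip":1,"tx":0,"ty":0,"tz":0,"yaw":0}]' 100; python3 -c "
from h import *;o=get_obs();print(o['torque'],yawy(rot(o['tool_rot'])),o['eef_pos'])"
```

```text
t: 20.3
eef_pos: [0.4693, -0.1355, 0.1518]
tool_rot: [0.001, 0.753, 0.658, 0.001]
contact_force: [-0.9, -1.3, -5.6]
gripper_width: 0.194
[-0.22698268  0.59195361 -0.30539753] -7.661411906569646 [ 0.46928607 -0.13554298  0.15176757]
```

```bash
H="python3 -m handwheel"
$H '[{"grip":1,"tx":-0.1,"ty":0,"tz":0,"yaw":-0.5},{"grip":1,"tx":0,"ty":0,"tz":0,"yaw":0},{"grip":1,"tx":0,"ty":0,"tz":0,"yaw":0}]' 100; python3 -c "
from h import *;o=get_obs();print(o['torque'],yawy(rot(o['tool_rot'])),o['eef_pos'])"
```

```text
t: 20.6
eef_pos: [0.469, -0.1364, 0.1517]
tool_rot: [0.001, 0.75, 0.662, 0.001]
contact_force: [0.9, -1.5, -5.0]
gripper_width: 0.194
[-0.19788503  0.28587355 -0.41716451] -7.159153305803404 [ 0.4690163  -0.13636665  0.15168118]
```

```bash
H="python3 -m handwheel"
$H '[{"grip":1,"tx":0,"ty":0,"tz":0,"yaw":0},{"grip":1,"tx":0,"ty":0,"tz":0,"yaw":0}]' 20
python3 -c "
from h import *;o=get_obs();print(o['torque'],yawy(rot(o['tool_rot'])),o['eef_pos'])"
$H '[{"grip":3,"tx":0,"ty":0,"tz":0,"yaw":0},{"grip":4,"tx":0,"ty":0,"tz":0,"yaw":0},{"grip":4,"tx":0,"ty":0,"tz":0,"yaw":0},{"grip":4,"tx":0,"ty":0,"tz":0,"yaw":0}]' 20
python3 - <<'E'
from h import *
o=get_obs(); print(o["eef_pos"],yawy(rot(o["tool_rot"])),o["contact_force"],o["torque"],o["gripper_width"])
S=cam("scene")[0];W=cam("wrist")[0]; cv2.imwrite("pics/w8.png",W)
cv2.imwrite("pics/m8.png",np.hstack([cv2.resize(S[100:240,330:440],(377,480)),cv2.resize(W[:,110:530],(420,480))]))
E
```

```text
t: 20.8
eef_pos: [0.469, -0.1364, 0.1517]
tool_rot: [0.001, 0.75, 0.662, 0.001]
contact_force: [2.5, -1.7, -4.2]
gripper_width: 0.193
[-0.3123371  -0.00775829 -0.44610182] -7.155591059086758 [ 0.46899279 -0.13636927  0.15168031]
t: 21.2
eef_pos: [0.4686, -0.1361, 0.1516]
tool_rot: [0.0, 0.75, 0.662, 0.0]
contact_force: [-0.3, -0.3, -0.7]
gripper_width: 0.471
[ 0.46856198 -0.13607708  0.15164585] -7.1139042895555775 [-0.27689948 -0.34425649 -0.69800552] [ 0.04087169 -0.01746795  0.00577803] 0.4710000222585013
```

View pics/m8.png

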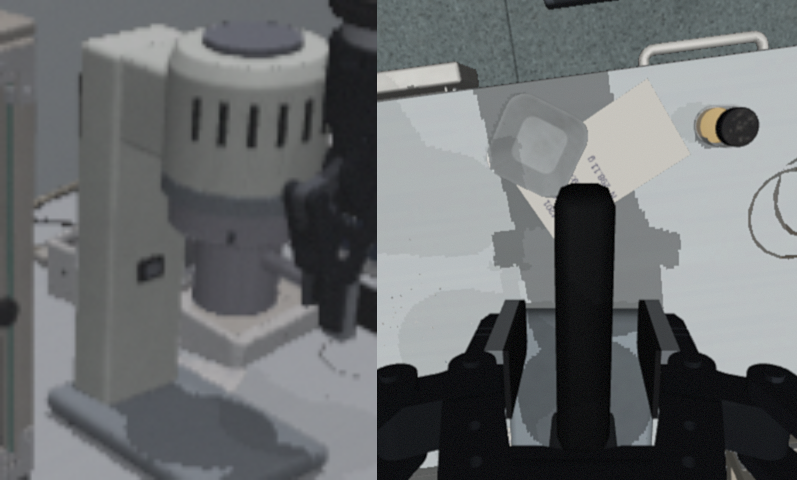

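```bash
H="python3 -m handwheel"
python3 - <<'E'
from h import *
W=cv2.imread("pics/w8.png"); o=get_obs()
g=W.max(2); m=g<70
C=cam("wrist"); pts=[]
for r in range(215,300,5):
    c=np.where(m[r,270:370])[0]+270; pts.append(((c.min()+c.max())/2,r,c.min(),c.max()))
p=np.array(pts); k=np.polyfit(p[:,1],p[:,0],1); print(p[::6],k)
a=ray(C,(np.polyval(k,215),215),.179);b=ray(C,(np.polyval(k,295),295),.179);d=b-a
print("handle heading",np.degrees(np.arctan2(d[1],d[0])))
E
$H '[{"grip":5.5,"tx":0,"ty":0,"tz":-0.3,"yaw":0},{"grip":5.5,"tx":0,"ty":0,"tz":-1,"yaw":0},{"grip":5.5,"tx":0,"ty":0,"tz":-2,"yaw":0},{"grip":5.5,"tx":0,"ty":0,"tz":-2.5,"yaw":0},{"grip":5.5,"tx":0,"ty":0,"tz":-2.5,"yaw":0}]'
$H '[{"grip":5.5,"tx":0,"ty":0,"tz":-3,"yaw":0},{"grip":5.5,"tx":0,"ty":-1,"tz":-3,"yaw":0},{"grip":5.5,"tx":0,"ty":-1,"tz":-3,"yaw":0},{"grip":5.5,"tx":0,"ty":0,"tz":0,"yaw":0},{"grip":5.5,"tx":0,"ty":0,"tz":0,"yaw":0}]'
python3 - <<'E'
from h import *
S=cam("scene")[0];C=cam("wrist"); cv2.imwrite("pics/w9.png",C[0])
cv2.imwrite("pics/m9.png",np.hstack([cv2.resize(S[100:260,330:440],(330,480)),cv2.resize(C[0][:,110:530],(420,480))]))
E
```

```text
[[318. 215. 288. 348.]
 [317. 245. 287. 347.]
 [317. 275. 288. 346.]] [-1.37254902e-02  3.20647059e+02]
handle heading -7.793872809607152
t: 21.85
eef_pos: [0.4682, -0.136, 0.2359]
tool_rot: [0.0, 0.75, 0.662, 0.0]
contact_force: [0.6, -0.0, 1.3]
gripper_width: 0.642
t: 22.35
eef_pos: [0.4486, -0.1338, 0.3254]
tool_rot: [0.001, 0.75, 0.662, 0.0]
contact_force: [-0.1, -0.2, 0.8]
gripper_width: 0.645
```

View pics/m9.png

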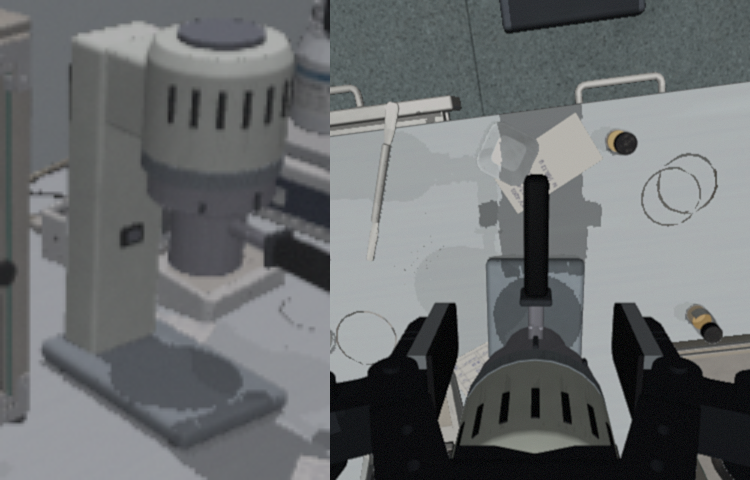

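```bash
python3 -c "
from station import *
print(get_obs()['contact_force']);print(hand_in())"
```

```text
[ 0.50399119 -0.69178576 -0.151354  ]
the job is handed in; nothing more can be done
None
```

The cup is fitted in the mill's mount ring with its handle at the front, and I handed the job in at about 22 s of the allowed 72 s. No verdict was reported.

- **Fitting:** I gripped the handle and raised the cup with the handle at the short rib. Light contact showed the ring about 7 mm above its middle setting, and I moved the cup 1.5 mm towards the handle so that it went in. I stopped at the sprung plate and turned the handle about 50°. The wrist force stayed below about 11 N throughout.
- **Height:** After the crest the tool came down to about 2.2 mm above first plate contact. The expected pocket height is 2 mm above, so I took the pins as seated. I did not see the pins themselves.
- **After release:** The last pictures show the cup hanging upright and alone in the ring, with the gripper clear and the wrist force near zero. The two vials and the weighing boat are in their places. The dropper bottle was not in the last views, but the arm did not go near it after the cup was lifted.
- **Handle direction:** The handle heading measured −7.8° and the mill about −6.5 to −7.2°. That difference of about 1° is within the allowed 4°.
- **Disagreements:** Two views put the grip-to-axis distance about 5 mm apart; a later top-camera view settled it at 109.5 mm. Just before release I felt about 0.25 to 0.4 Nm against the turn. I took this for the pocket's far side or the stop, and did not turn further.

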